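# Fill the weight tray and lock it on the upper rung

### The arm

A 7-joint arm with a two-finger parallel gripper is mounted at the origin on the work surface. World frame = base frame: x ahead of the robot, y to its left, z up, the work surface at z = 0. Lengths are in m, angles in rad, forces in N, time in s.
With the tool pointing down it reaches from about 0.4 to 0.85 m from the base axis. Payload 10.4 kg.
Tool frame: the origin (TCP) lies at the very end of the fingers, on their centre line; the grasp point (between the pads) lies 19 mm behind it (env.tcp_to_grasp is the distance from the TCP to the grasp point, in m); z points along the fingers, y is the line along which they close (so a half turn about z gives the same grasp; the last joint's range is limited). The gripper opens to 85 mm and grips with 20 to 120 N. Pads are 22 mm wide; open, the fingers measure 114 mm over their backs; the gripper's body (76 mm by 85 mm) begins 54 mm behind the grasp point. The pads swing forward as they close: fully open they stand 13 mm farther back than shut.
Start: joints at [-1.19, 0.332, -0.065, 1.46, 0.022, 1.35, -0.088], TCP at [0.246, 0.575, 0.231] pointing down, gripper open.
Joint ranges: [-2.6, 2.6], [-0.5, 2.12], [-1.47, 1.34], [0.16, 2.42], [-1.27, 4.41], [0.06, 2.06], [-2.6, 2.6]. Speed limits (rad/s): [2.22, 2.22, 2.79, 2.79, 3.14, 3.14, 3.14].

### API

Orientations are given as [roll, pitch, yaw] about the fixed x, y, z axes, in that order (R = Rz(yaw) Ry(pitch) Rx(roll)).
In Python, from rig import telemetry, viewer, env gives the robot as it stands. The module is installed in compiled form; this text tells all that it offers.
- The arm moves only by the tool move_arm, never from a script. Its argument "rows" is a list of rows, each a list of 4 numbers: the shift along the tool's x, y, z in units of 25 mm (1.0 is 25 mm), then the turn about the tool's z in units of 5 degrees (1.0 is 5 degrees). A call has 1 to 12 rows; each row shifts and turns the commanded pose from where the row before left it, along the tool's axes as they then stand; what a row does not reach is not made up. A row lasts 1/8 s, in which the tool goes at most 62.5 mm and 10.7 degrees, less where a joint would pass 70% of its speed; a pose out of reach is approached as far as the arm can. A call is refused whole if a number of a shift passes 1 or a number of a turn 1, either way. A call with a gripper value outside its range is refused whole. "claw" is the finger opening in mm, from 0 to 85.4, set as the call begins (left out, the last holds). The fingers move at their own pace and stop on an object; "squeeze" is the grip in N (left out, the last holds). Time passes only in rows, so rows that do not move let the fingers close. It gives the time, the measured TCP pose, the force, the opening and the grip force at its end, in the units of the state.
- telemetry.get_state(): the state, without advancing time (a new reading comes with each control period).
- viewer.get_image(name): name is "scene" or "top" or "wrist"; returns the picture (400x640x3 uint8, red, green, blue); there is no depth.
- viewer.camera_params(name): a dict with "camera_matrix" (3x3 intrinsics, pixels), "k1" (the pictures are not rectified: a ray, as slopes to the right and down, at radius r is drawn at 1 + k1 r^2 times it, then the intrinsics apply), "rvec" (rotation vector, rad) and "tvec" (3), from world to camera coordinates, as OpenCV has them; the wrist camera has in their place "hand_eye" (4x4, takes a point from camera to tool coordinates, whose origin is the TCP and whose axes are the flange's). Camera axes: x right, y down, z forward; pixel columns grow to the right and rows downward; lengths in m; the calibration is good to about 2 mm. A picture is of the moment at which its call begins: read the wrist's pose just before it. camera_params takes no time and is no camera call.
- env.finish_job(): hands the job in; it is judged then, once.
The state is a dict: "t": time; "joint_positions": joint angles; "qd": joint speeds; "tau": joint torques, N m; "ee_pos": TCP position; "ee_rot": TCP orientation; "force": force on the tool from outside, world axes, zero at the start; "moment": the same for the moment, N m; "finger_gap": opening from 0.0 (shut) to 1.0 (fully open); "finger_force": force on a finger pad.
Only numpy, scipy, OpenCV 4.12 (cv2) and the standard library are available. Lean on these libraries where they do the work, as an engineer would, in place of code of your own. Each camera call takes 0.05 s, during which the arm holds its last target. There are 200 camera calls.

### The job

Add the loose brass hexagonal weight from the bench to the two in the sliding tray so that all three lie flat and close-packed, flat faces touching, the new one nested in front of the pair; then let go of it. Then take the tray by its teal rubber handle, raise it past the rung with the teal bands until the red pawl drops clear above that rung, and while still holding lower it gently until the pawl sits on the rung before letting go. Leave everything else on the bench where it is.

Things in the scene. Friction and masses are not known exactly. Their poses are not given: they have to be found in the camera images.
- post: Chrome grip-installation post, fixed: two uprights 14 mm thick, 76 mm apart (y), on a dark base 120 x 150 x 12 mm, joined like a ladder by rungs 10 mm thick with centres 112, 172 and 290 mm above the bench. Origin: bench level, midway between the uprights; z up, y along the rungs; its front, -x, faces roughly to the left as the robot sees it (world +y) and bears the tray.
- banded_rung (a point): Centre of the target rung, 172 mm above the bench, marked by two teal bands. The plain rung 60 mm below it must be passed on the way. Axes as the post's.
- head_edge (a point): Middle of the front lower edge of the head plate (64 mm wide, 360 to 372 mm high, bayonet socket above) that juts from the post 53 mm to the front, over the handle. A gripper pointing straight down at the handle strikes it; one tilted 20 to 50 degrees (fingers down and towards the post, body leaning out over the tray) passes.
- tray (a joint): Height of the sliding aluminium tray in m: 0 = lowest (start), grows upward, upper stop 0.155. Its pawl sits on the plain rung at 0.055, on the banded rung at 0.115; it has flipped clear above a rung once the tray is 20 mm above that seat (0.135 for the banded one). 0.45 kg plus the weights; it falls if let go unless a rung holds it; from a rung it can go only up.
- pocket (a point): Centre of the tray's pocket on its floor top, 108 mm in front of the post's origin, 34 mm above the bench with the tray at 0. The pocket is 68 mm (x) by 60 mm (y) inside, walls 4 mm thick and 8 mm high. Moves with the tray; axes as the post's.
- pawl (a joint): Red gravity pawl on the tray, pivoted 20 mm in front of the rungs, with a brass counterweight: 0 = nose level, pointing at the rungs (locking position); grows to 1.35 rad as a rung pushes the nose down on the way up; it falls back to 0 by itself.
- handle (a point): Centre of the tray's handle, an upright teal rubber block 20 (x) x 18 (y) x 44 (z) mm; 58 mm in front of the post's origin, 96 mm above the bench with the tray at 0, 38 mm higher than the tops of the weights in the tray. To be pinched across its 18 mm. Axes as the post's.
- hex_a: Brass hexagonal putter weight in the tray: 28 mm across flats, 32.3 mm across corners, 24 mm tall, 0.11 kg. Origin: centre of its underside; z up; flats face its +-y and 60 degrees from these, corners on its +-x. Lies against the pocket's back wall (towards the uprights) on the post's +y side, axes as the post's.
- hex_b: The same weight, beside hex_a on the post's -y side, a flat face touching hex_a's. The third nests 24.25 mm in front (post's -x) of the midpoint between them, turned the same way; then its +-y flats are free but the pair's corners reach 8 mm short of its centre beside them: grip it some 4 mm in front of its centre.
- hex_c: The same weight (0.09 to 0.14 kg), loose on the bench at any yaw: the one to add. Same frame as hex_a.
- sleeve: Bystander: aluminium hosel sleeve, an upright tube 17 mm wide, 38 mm tall; origin under its centre.
- ferrule: Bystander: black ferrule, a cone 17 mm wide, 26 mm tall; origin under its centre.
- putter_head: Bystander: matte silver putter head, about 75 x 105 x 26 mm with a 30 mm neck stub; origin under its face block.
- tape_roll: Bystander: roll of tape lying flat, 90 mm wide, 24 mm tall; origin under its centre.
- oil_bottle: Bystander: white bottle 52 mm wide, 150 mm tall; origin under its centre.

How it is judged:
On the way, in this order (a step that is already met when the one before it is completed fails the run):
1. with the tray still down, the third weight lies nested against both others, flat faces touching, and is let go (horizontal distance between hex_a and hex_b below 0.0305 m and (angle between the x axis of hex_a and the x axis of hex_b, either way round below 0.12 rad or angle between the x axis of hex_a and the x axis of hex_b, either way round between 0.927 and 1.167 rad) and horizontal distance between each of hex_a, hex_b and hex_c below 0.0305 m and (angle between the x axis of hex_a and the x axis of hex_c, either way round below 0.12 rad or angle between the x axis of hex_a and the x axis of hex_c, either way round between 0.927 and 1.167 rad) and (angle between the x axis of hex_b and the x axis of hex_c, either way round below 0.12 rad or angle between the x axis of hex_b and the x axis of hex_c, either way round between 0.927 and 1.167 rad) and angle between each of hex_a, hex_b, hex_c's own z axis and vertical below 0.08 rad and z of hex_c in the frame of post between 0.031 and 0.037 m and value of joint tray below 0.006 m and contact force between the fingers and hex_c below 0.05 N), for 0.2 s.
2. the tray is raised until the pawl has dropped back level above the banded rung (value of joint tray above 0.121 m and value of joint pawl below 0.15 rad), for 0.05 s.
3. still held by the handle, the tray is lowered until the pawl sits on the banded rung (value of joint tray between 0.111 and 0.118 m and value of joint pawl below 0.12 rad and contact force between the fingers and post above 1 N), for 0.1 s.
At the end, for the whole second after the job is handed in: The pawl rests level on the banded rung (tray 0.111 to 0.118 m, pawl under 0.12 rad), tray and weights let go and at rest; the three weights lie flat in the pocket (within 98 mm of the handle), any two with centres at most 30.5 mm apart (28 is touching) and flats parallel within 0.12 rad (value of joint tray between 0.111 and 0.118 m and value of joint pawl below 0.12 rad and horizontal distance between hex_a and hex_b below 0.0305 m and (angle between the x axis of hex_a and the x axis of hex_b, either way round below 0.12 rad or angle between the x axis of hex_a and the x axis of hex_b, either way round between 0.927 and 1.167 rad) and horizontal distance between each of hex_a, hex_b and hex_c below 0.0305 m and (angle between the x axis of hex_a and the x axis of hex_c, either way round below 0.12 rad or angle between the x axis of hex_a and the x axis of hex_c, either way round between 0.927 and 1.167 rad) and (angle between the x axis of hex_b and the x axis of hex_c, either way round below 0.12 rad or angle between the x axis of hex_b and the x axis of hex_c, either way round between 0.927 and 1.167 rad) and angle between each of hex_a, hex_b, hex_c's own z axis and vertical below 0.08 rad and distance between each of hex_a, hex_b, hex_c and handle below 0.098 m and velocity of joint tray between -0.01 and 0.01 m/s and linear speed of hex_c below 0.01 m/s and contact force between the fingers and post below 0.05 N).
It fails at once if the tray is dropped or let down hard (faster than 0.25 m/s) (velocity of joint tray below -0.25 m/s).
It fails at once if one of the other loose things (sleeve, ferrule, putter head, tape roll, bottle) is shifted by more than 25 mm (distance of any of sleeve, ferrule, putter_head, tape_roll, oil_bottle from where it was at the start of the episode above 0.025 m).
It also fails if it takes over 58 s, if anything falls off the work surface, if the arm or the gripper's body presses on something with over 40 N, if the wrist force passes 120 N, or if a joint passes its speed limit or range.

## Working session

There is one attempt and no reset: what is moved stays moved. The work goes in short steps, Python scripts to look and compute and a tool call to move; the robot and the scene stay as the last step left them, time stands still between calls to the robot, and variables do not carry over. Pictures are saved under pics/ and viewed, at most 13 in all, crops included, and the job is handed in when it is done.

Besides the shell and the picture viewer there is one more tool, called after "Request:" by a JSON object that holds its "op" and its "data". move_arm: Moves the arm, as the interface text tells. Its arguments: {"type":"object","properties":{"rows":{"type":"array","items":{"type":"array","items":{"type":"number"}}},"claw":{"type":"number"},"squeeze":{"type":"number"}},"required":["rows"]}

```bash
mkdir -p pics
python3 - <<'E'
from rig import telemetry, viewer, env
import cv2
s=telemetry.get_state(); print({k:s[k] for k in('t','ee_pos','ee_rot','finger_gap')})
for n in('scene','top','wrist'):
    im=viewer.get_image(n); cv2.imwrite(f'pics/{n}0.png',im[:,:,::-1]); print(n,viewer.camera_params(n))
import numpy as np
a=[cv2.imread(f'pics/{n}0.png') for n in('scene','top','wrist')]
E
```

```text
{'t': 0.0, 'ee_pos': array([0.24542434, 0.57439176, 0.2305128 ]), 'ee_rot': array([-3.14016558e+00,  8.23248849e-05,  2.73783755e+00]), 'finger_gap': 0.9991948091690137}
scene {'camera_matrix': array([[437.71730344,   0.        , 317.26822121],
       [  0.        , 437.71730344, 200.99281528],
       [  0.        ,   0.        ,   1.        ]]), 'k1': 0.028546808014956657, 'rvec': array([ 0.99433302,  2.2916666 , -1.16839063]), 'tvec': array([ 0.36223571, -0.01021209,  1.60322438])}
top {'camera_matrix': array([[441.11123112,   0.        , 320.8873794 ],
       [  0.        , 441.11123112, 209.72176201],
       [  0.        ,   0.        ,   1.        ]]), 'k1': -0.05937030728245412, 'rvec': array([ 2.12040015, -2.18055539,  0.16313323]), 'tvec': array([-0.03398052,  0.54241685,  1.35372134])}
wrist {'camera_matrix': array([[281.79074821,   0.        , 316.32168287],
       [  0.        , 281.79074821, 199.72944146],
       [  0.        ,   0.        ,   1.        ]]), 'k1': -0.014052395556146135, 'hand_eye': array([[ 6.14538153e-04, -9.53113805e-01, -3.02611461e-01,
         7.75294405e-02],
       [ 9.99999352e-01,  2.95576498e-04,  1.09982521e-03,
         8.34852797e-06],
       [-9.58813755e-04, -3.02611941e-01,  9.53113369e-01,
        -1.42785504e-01],
       [ 0.00000000e+00,  0.00000000e+00,  0.00000000e+00,
         1.00000000e+00]])}
```

View pics/scene0.png

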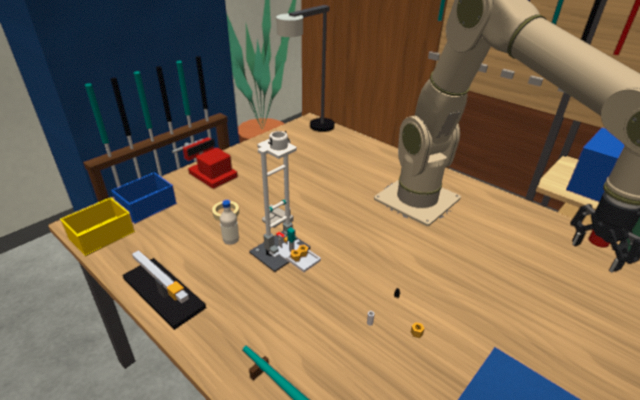

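View pics/top0.png

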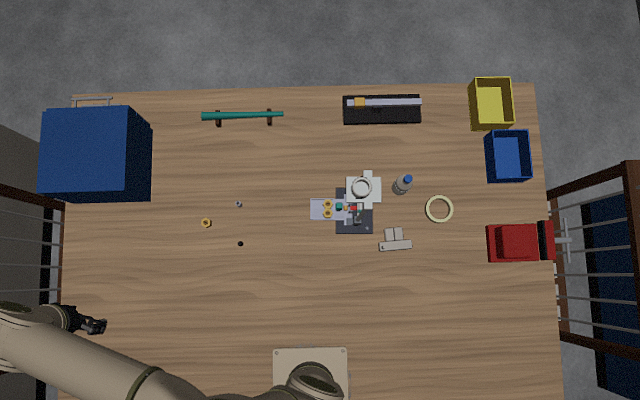

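The scene view shows hex_c at (417,330), the sleeve at (370,318), the ferrule at (397,293) and the post and tray at about (285,250). In the top view hex_c is at (206,223) and the tray pair at about (327,209).

```bash
cat > h.py <<'E'
import numpy as np, cv2
from scipy.spatial.transform import Rotation as R
from scipy.optimize import least_squares
from rig import telemetry, viewer, env
def rot(e): return R.from_euler('xyz',e).as_matrix()
def cam(n,s=None):
    p=viewer.camera_params(n); K=p['camera_matrix']; k=p['k1']
    if n=='wrist':
        s=s or telemetry.get_state(); T=np.eye(4);T[:3,:3]=rot(s['ee_rot']);T[:3,3]=s['ee_pos']
        M=np.linalg.inv(T@p['hand_eye'])
        rv=cv2.Rodrigues(M[:3,:3])[0]; tv=M[:3,3]
    else: rv,tv=p['rvec'],p['tvec']
    return K,k,np.array(rv,float).ravel(),np.array(tv,float)
def proj(c,P):
    return cv2.projectPoints(np.array(P,float).reshape(-1,3),c[2],c[3],c[0],np.array([c[1],0,0,0,0.]))[0][:,0]
def onplane(c,uv,z):
    q=cv2.undistortPoints(np.array(uv,float).reshape(-1,1,2),c[0],np.array([c[1],0,0,0,0.]))[:,0]
    M=cv2.Rodrigues(c[2])[0]; o=-M.T@c[3]; d=np.c_[q,np.ones(len(q))]@M
    return o+d*((z-o[2])/d[:,2])[:,None]
def tri(cs,uvs):
    f=lambda X:np.concatenate([proj(c,X)[0]-u for c,u in zip(cs,uvs)])
    r=least_squares(f,[.5,.2,.05]); return r.x,r.fun
def snap(name,tag):
    s=telemetry.get_state(); im=viewer.get_image(name); cv2.imwrite(f'pics/{tag}.png',im[:,:,::-1])
    c=cam(name,s); np.save(f'pics/{tag}.npy',np.array(c,dtype=object),allow_pickle=True); return im,c
def load(tag): return list(np.load(f'pics/{tag}.npy',allow_pickle=True))
E
python3 - <<'E'
from h import *
a,b=cam('scene'),cam('top')
for n,u,v in(('hexc',(417,330),(206,223)),('sleeve',(370,318),(238,204)),('ferr',(397,293),(241,244)),('handle',(291,233),(339,207)),('bottle',(229,222),(403,184))):
    print(n,*[np.round(x,3) for x in tri((a,b),(u,v))])
A=cv2.imread('pics/scene0.png')[120:285,230:340]; B=cv2.imread('pics/top0.png')[160:260,290:450]
A=cv2.resize(A,(360,540),interpolation=2);B=cv2.resize(B,(430,270),interpolation=2)
C=cv2.imread('pics/top0.png')[190:260,190:260];C=cv2.resize(C,(270,270),interpolation=2)
o=np.zeros((540,790,3),np.uint8);o[:,:360]=A;o[:270,360:]=B;o[270:,360:630]=C
cv2.imwrite('pics/c1.png',o)
E
```

```text
hexc [0.512 0.322 0.009] [-0.044  0.    -0.047  0.03 ]
sleeve [0.57  0.216 0.018] [ 0.037  0.002  0.038 -0.027]
ferr [0.441 0.211 0.005] [-0.661 -0.011 -0.635  0.428]
handle [ 0.539 -0.103  0.099] [-0.129 -0.02  -0.101  0.091]
bottle [ 0.61  -0.307  0.07 ] [-0.394 -0.092 -0.283  0.298]
```

View pics/c1.png

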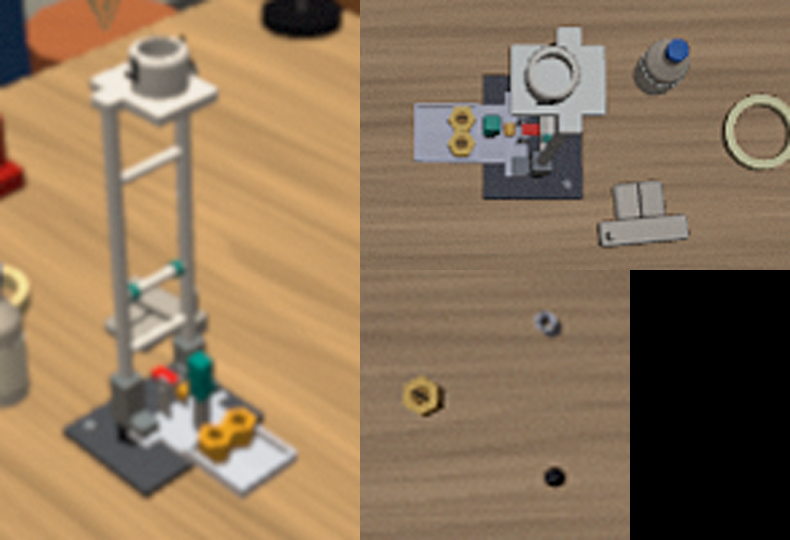

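The crop shows the pair in the tray at crop (461,118) and (461,143), with holes on top. The handle is close in front of the head plate, and hex_c has plenty of free space around it. Next I move the wrist camera over hex_c.

Request:
{"op": "move_arm", "data": {"rows": [[-1,-0.4,0.2,0],[-1,-0.4,0.2,0],[-1,-0.4,0.2,0],[-1,-0.4,0.2,0],[-1,-0.4,0.2,0],[-1,-0.4,0.2,0],[-1,-0.4,0.2,0],[-1,-0.4,0.2,0],[-1,-0.4,0.2,0],[-1,-0.4,0.2,0],[-1,-0.4,0.2,0],[-1,-0.4,0.2,0]], "claw": 60, "squeeze": 40}}

```text
t: 1.65
ee_pos: [0.4747, 0.3458, 0.1709]
ee_rot: [-3.141, -0.0, 2.738]
force: [-0.8, 0.4, -1.3]
finger_gap: 0.7
finger_force: 0.0
```

Run:
```python
from h import *
im,c=snap('wrist','w1'); s=telemetry.get_state(); print(s['t'],s['ee_pos'],s['ee_rot'],s['joint_positions'])
```

```text
1.7 [0.47747409 0.34196074 0.17021592] [-3.13953407e+00  1.37968966e-03  2.73341556e+00] [-0.7926716   0.2881481   0.11044005  1.65123992 -0.03122004  1.20522645
  0.4870677 ]
```

View pics/w1.png

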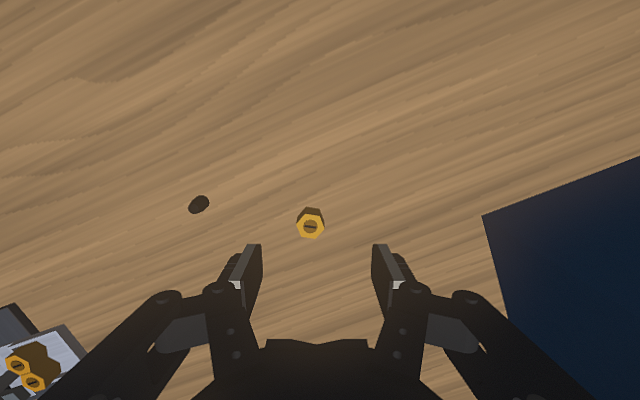

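The wrist view shows hex_c's bright top face at about (310,226), with its side showing above it, and the ferrule at (198,204). Next I measure its position and yaw.

```bash
cat >> h.py <<'E'
def topfit(tag,uv,c,z,r=0.0162,win=22,V=150):
    """fit the outline of a hexagonal bright top face at height z; returns x,y,yaw(mod 60 deg)"""
    im=cv2.imread(f'pics/{tag}.png'); u,v=[int(t) for t in uv]
    hsv=cv2.cvtColor(im,cv2.COLOR_BGR2HSV)
    m=((hsv[...,0]>12)&(hsv[...,0]<32)&(hsv[...,1]>120)&(hsv[...,2]>V)).astype(np.uint8)
    k=np.zeros_like(m);k[v-win:v+win,u-win:u+win]=1; m*=k
    n,l,st,ce=cv2.connectedComponentsWithStats(m); i=1+np.argmax(st[1:,4]); m=(l==i).astype(np.uint8)
    ct=max(cv2.findContours(m,cv2.RETR_EXTERNAL,cv2.CHAIN_APPROX_NONE)[0],key=len); hull=cv2.convexHull(ct)
    m=np.zeros_like(m);cv2.fillConvexPoly(m,hull,1)
    S=8
    def cost(p):
        a=p[2]+np.arange(6)*np.pi/3
        P=np.c_[p[0]+r*np.cos(a),p[1]+r*np.sin(a),np.full(6,z)]
        q=((proj(c,P)-[u-win,v-win]+.5)*S).astype(np.int32)
        h=np.zeros((2*win*S,2*win*S),np.uint8);cv2.fillConvexPoly(h,q,1)
        h=cv2.resize(h.astype(np.float32),(2*win,2*win),interpolation=cv2.INTER_AREA)
        return np.abs(h-m[v-win:v+win,u-win:u+win]).sum()
    from scipy.optimize import minimize
    M=cv2.moments(m,True); x=onplane(c,(M['m10']/M['m00'],M['m01']/M['m00']),z)[0]
    best=min((minimize(cost,[x[0],x[1],a],method='Nelder-Mead',options=dict(initial_simplex=[[x[0],x[1],a],[x[0]+.002,x[1],a],[x[0],x[1]+.002,a],[x[0],x[1],a+.15]])) for a in np.radians([0,15,30,45])),key=lambda o:o.fun)
    return best.x[:2],np.degrees(best.x[2])%60,best.fun,int(m.sum()),(M['m10']/M['m00'],M['m01']/M['m00'])
E
python3 - <<'E'
from h import *
c=load('w1'); f=topfit('w1',(310,226),c,.024); print(f)
f2=topfit('top0',(206,223),cam('top'),.024,win=10,V=130); print(f2)
print(tri((cam('top'),c),(f2[4],f[4])))
E
```

```text
(array([0.51374142, 0.32178823]), np.float64(55.35614878178922), np.float64(27.8125), 539, (309.88682745825605, 226.00185528756958))
(array([0.51409947, 0.32016851]), np.float64(14.521341368326953), np.float64(7.640625), 67, (205.26865671641792, 221.97014925373134))
(array([0.51473678, 0.32118608, 0.02067412]), array([-0.03303792, -0.05491205, -0.01765034, -0.01417965]))
```

Request:
{"op": "move_arm", "data": {"rows": [[0,0,0.4,1],[0,0,0.4,1],[0,0,0.4,1],[0,0,0.4,1],[0,0,0.4,1],[0,0,0.4,1],[0,0,0.4,1],[0,0,0.4,1],[0,0,0,0.28],[0,0,0,0]]}}

```text
t: 2.95
ee_pos: [0.4743, 0.3467, 0.0916]
ee_rot: [3.141, -0.0, 2.017]
force: [0.3, -0.4, 0.6]
finger_gap: 0.703
finger_force: 0.0
```

```bash
cat >> h.py <<'E'
def go(target,yaw=None):
    s=telemetry.get_state(); Rm=rot(s['ee_rot']); d=Rm.T@(np.array(target)-s['ee_pos'])
    print('t',s['t'],'pos',s['ee_pos'].round(4),'rpy',np.degrees(s['ee_rot']).round(2),'units',(d/.025).round(2),'turn',None if yaw is None else round(-(yaw-np.degrees(s['ee_rot'][2]))/5,2),'F',s['force'].round(1),'gap',round(s['finger_gap']*85.4,1),s['finger_force'])
E
python3 - <<'E'
from h import *
go((.5116,.3263,.008),115.36)
E
```

```text
t 2.95 pos [0.4743 0.3467 0.0916] rpy [ 1.7998e+02 -1.0000e-02  1.1554e+02] units [-1.38  0.99  3.35] turn 0.04 F [ 0.3 -0.4  0.6] gap 60.0 0.0
```

Request:
{"op": "move_arm", "data": {"rows": [[-0.7,0.5,0.1,0],[-0.68,0.49,0.1,0],[0,0,0,0]]}}

```text
t: 3.32
ee_pos: [0.5132, 0.3243, 0.0864]
ee_rot: [3.141, 0.001, 2.013]
force: [-0.2, 0.3, 0.0]
finger_gap: 0.701
finger_force: 0.0
```

Run:
```python
from h import *
im,c=snap('wrist','w2'); p=proj(c,[.5137,.3218,.024])[0]; print(p)
f=topfit('w2',p,c,.024,win=38); print(f)
print(tri((load('w1'),c),((309.89,226.0),f[4])))
x=f[0]; y=np.radians(115.4); go((*(x+.005*np.array([np.cos(y),np.sin(y)])),.008),f[1]+60)
```

```text
[315.32553343 217.94538044]
(array([0.51366175, 0.32156652]), np.float64(56.61248152424529), np.float64(40.375), 1090, (315.08256880733944, 217.82201834862386))
(array([0.51347262, 0.32183771, 0.02406889]), array([-0.00116379,  0.00224415, -0.00035124, -0.00174144]))
t 3.375 pos [0.5121 0.3253 0.0863] rpy [1.8000e+02 1.0000e-02 1.1539e+02] units [ 0.04 -0.01  3.13] turn -0.25 F [-0.6 -0.2 -0.5] gap 60.0 0.0
```

Request:
{"op": "move_arm", "data": {"rows": [[0,0,0.7,-0.2],[0,0,0.7,0],[0,0,0.7,0],[0.04,0,0.6,0],[0,0,0.43,0],[0,0,0,0]]}}

```text
t: 4.12
ee_pos: [0.5105, 0.3266, 0.0071]
ee_rot: [-3.14, 0.0, 2.033]
force: [0.4, 0.0, 1.1]
finger_gap: 0.701
finger_force: 0.0
```

Request:
{"op": "move_arm", "data": {"rows": [[0,0,0,0],[0,0,0,0],[0,0,0,0],[0,0,0,0],[0,0,0,0]], "claw": 20, "squeeze": 40}}

```text
t: 4.75
ee_pos: [0.5116, 0.3273, 0.0089]
ee_rot: [3.14, -0.0, 2.033]
force: [-0.9, 0.9, 6.1]
finger_gap: 0.313
finger_force: 40.2
```

Run:
```python
from h import *
go((.67,.01,.25))
```

```text
t 4.75 pos [0.5116 0.3273 0.0089] rpy [ 1.7991e+02 -2.0000e-02  1.1646e+02] units [-14.18   0.03  -9.65] turn None F [-0.9  0.9  6.1] gap 26.8 40.24744191672653
```

Request:
{"op": "move_arm", "data": {"rows": [[0,0,-0.6,0],[0,0,-1,0],[-0.3,0,-1,0],[-0.7,0,-1,0],[-1,0,-1,0],[-1,0,-1,0],[-1,0,-1,0],[-1,0,-1,0],[-1,0,-1,0],[-1,0,-1,0],[-1,0,0,0],[-1,0,0,0]]}}

```text
t: 6.25
ee_pos: [0.6114, 0.1247, 0.2491]
ee_rot: [3.141, -0.0, 2.033]
force: [0.6, 0.8, -1.4]
finger_gap: 0.31
finger_force: 39.6
```

Request:
{"op": "move_arm", "data": {"rows": [[-1,0,0,0],[-1,0,0,0],[-1,0,0,0],[-1,0,0,0],[-1,0,0,0],[-0.5,0,0,0],[0,0,0,0],[0,0,0,0]]}}

```text
t: 7.25
ee_pos: [0.6723, 0.0038, 0.2482]
ee_rot: [3.141, -0.001, 2.034]
force: [0.0, -0.3, -1.1]
finger_gap: 0.315
finger_force: 39.6
```

Run:
```python
from h import *
im,c=snap('wrist','w3'); go((.67,.01,.25))
print(proj(c,[[.537,-.053,.058],[.539,-.103,.118]]))
```

```text
t 7.3 pos [0.6723 0.0039 0.2481] rpy [ 1.7998e+02 -5.0000e-02  1.1655e+02] units [ 0.26  0.03 -0.07] turn None F [ 0.3 -0.2 -0.8] gap 27.1 39.609120707027614
[[194.28310176 169.98634795]
 [156.9486489  224.34217034]]
```

View pics/w3.png

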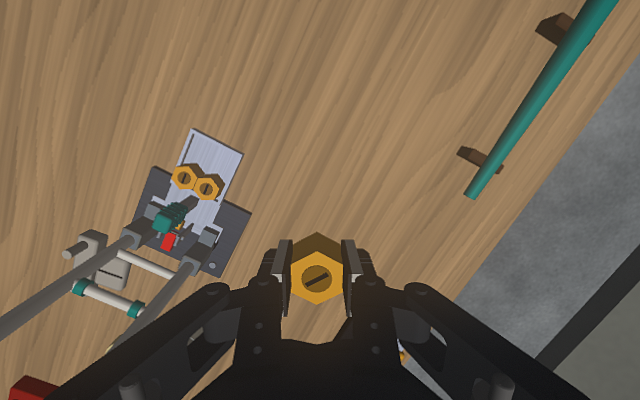

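The wrist view shows the pair's tops at (184,177) and (206,189), the handle at about (172,215), the pawl at (168,241) and the held hex_c at (316,278). Next I fit the pair and measure the held weight's offset.

```bash
cat >> h.py <<'E'
from scipy.optimize import minimize
def pairfit(tag,c,x0,z=.058,win=34,V=150,d=.0140):
    """x0=(x,y of pair midpoint, yaw of post). returns fit"""
    im=cv2.imread(f'pics/{tag}.png'); u,v=[int(t) for t in proj(c,[x0[0],x0[1],z])[0]]
    hsv=cv2.cvtColor(im,cv2.COLOR_BGR2HSV)[v-win:v+win,u-win:u+win]
    m=((hsv[...,0]>12)&(hsv[...,0]<32)&(hsv[...,1]>120)&(hsv[...,2]>V)).astype(np.uint8)
    m=cv2.morphologyEx(m,cv2.MORPH_CLOSE,np.ones((5,5)))
    S=8
    def cost(p):
        h=np.zeros((2*win*S,2*win*S),np.uint8)
        for sg in(1,-1):
            ce=np.array(p[:2])+sg*d*np.array([-np.sin(p[2]),np.cos(p[2])])
            a=p[2]+np.arange(6)*np.pi/3
            P=np.c_[ce[0]+.0162*np.cos(a),ce[1]+.0162*np.sin(a),np.full(6,z)]
            cv2.fillConvexPoly(h,((proj(c,P)-[u-win,v-win]+.5)*S).astype(np.int32),1)
        return np.abs(cv2.resize(h.astype(np.float32),(2*win,2*win),interpolation=cv2.INTER_AREA)-m).sum()
    b=None
    for a in x0[2]+np.radians([-8,0,8]):
        s=np.array([x0[0],x0[1],a]);o=minimize(cost,s,method='Nelder-Mead',options=dict(initial_simplex=[s,s+[.005,0,0],s+[0,.005,0],s+[0,0,.12]]))
        if b is None or o.fun<b.fun:b=o
    return b.x,b.fun,int(m.sum())
E
python3 - <<'E'
from h import *
c=load('w3')
# rough from clicks
q=onplane(c,[(184,177),(206,189)],.058); print(q)
d=q[0]-q[1]; print('yaw from pair',np.degrees(np.arctan2(d[1],d[0])))
yaw=np.arctan2(d[1],d[0])-np.pi/2
if abs(np.sin(yaw)+1)>.5: yaw+=np.pi
f=pairfit('w3',c,(*q.mean(0)[:2],yaw)); print(f,np.degrees(f[0][2]))
# held hex: top height in tool frame; top at TCP z -(24-9 = 15mm)
s=telemetry.get_state()
g=topfit('w3',(316,278),c,s['ee_pos'][2]-.009+.0245,win=40); print(g, 'rel tool', rot(s['ee_rot']).T@(np.r_[g[0],0]-np.r_[s['ee_pos'][:2],0]))
E
```

```text
[[ 0.52865201 -0.06679764  0.058     ]
 [ 0.5577607  -0.06910746  0.058     ]]
yaw from pair 175.46300059088753
(array([ 0.54290437, -0.06810454,  4.65844168]), np.float64(289.265625), 631) 266.90904723335046
(array([ 0.67532098, -0.00136614]), np.float64(56.235346773548656), np.float64(85.109375), 2158, (316.6672845227062, 277.9230769230769)) rel tool [-6.02139606e-03  3.54051727e-04 -4.73358757e-06]
```

Run:
```python
from h import *
im=cv2.imread('pics/w3.png'); c=load('w3')
cr=cv2.resize(im[120:260,120:260],(560,560),interpolation=cv2.INTER_CUBIC)
cv2.imwrite('pics/c2.png',cr)
hsv=cv2.cvtColor(im,cv2.COLOR_BGR2HSV)
for p in[(184,170),(178,176),(206,184),(213,190),(206,201),(190,176)]: print(p,hsv[p[1],p[0]])
```

```text
(184, 170) [ 19 184 206]
(178, 176) [ 17 157 120]
(206, 184) [ 17 135 106]
(213, 190) [ 19 183 209]
(206, 201) [112  39 189]
(190, 176) [ 18 165 142]
```

View pics/c2.png

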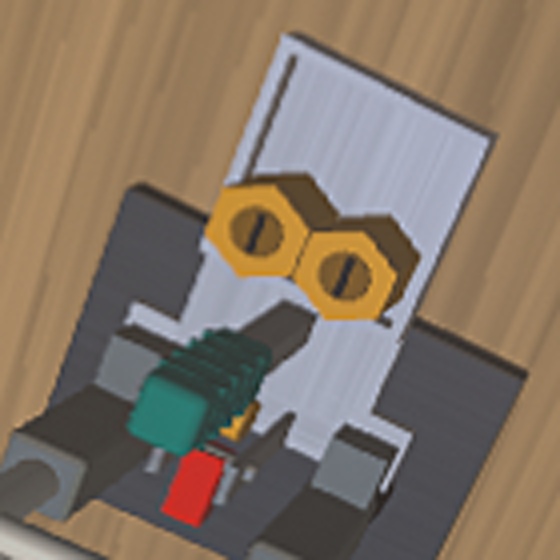

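```bash
sed -i "s/    m=cv2.morphologyEx(m,cv2.MORPH_CLOSE,np.ones((5,5)))/    m=cv2.morphologyEx(m,cv2.MORPH_CLOSE,np.ones((3,3)));cs=[k for k in cv2.findContours(m,cv2.RETR_EXTERNAL,cv2.CHAIN_APPROX_NONE)[0] if len(k)>15];m[:]=0;cv2.drawContours(m,cs,-1,1,-1)/" h.py
python3 - <<'E'
from h import *
c=load('w3')
for V in(140,160,175):
    f=pairfit('w3',c,(.543,-.068,4.65),V=V); print(f,np.degrees(f[0][2]))
x=f[0]; 
# handle/pocket corners from crop for check
P=lambda X,Y:(120+(X+.5)/4-.5,120+(Y+.5)/4-.5)
print('front wall corners',onplane(c,[P(288,36),P(494,137)],.042))
print('base corners',onplane(c,[P(135,186),P(524,378)],.012))
print('handle top',onplane(c,[P(172,410)],.118))
import numpy as np
t=cam('top'); print('tri handle (clicked)',tri((c,t),(P(172,410),(339,207))))
E
```

```text
(array([ 0.54285749, -0.06812539,  4.65849853]), np.float64(37.328125), 883) 266.9123044208831
(array([ 0.54289533, -0.06839114,  4.67141072]), np.float64(40.421875), 871) 267.6521186390577
(array([ 0.54301994, -0.06832091,  4.67236611]), np.float64(39.765625), 864) 267.70685839435
front wall corners [[ 0.51244281 -0.01226212  0.042     ]
 [ 0.57969984 -0.01274926  0.042     ]]
base corners [[ 0.47106841 -0.09033094  0.012     ]
 [ 0.61692413 -0.09541895  0.012     ]]
handle top [[ 0.54361987 -0.09788486  0.118     ]]
tri handle (clicked) (array([ 0.53974242, -0.10441874,  0.1072276 ]), array([-0.09281645, -0.22269545,  0.42197864, -0.52384949]))
```

The crop shows the pair touching at the back of the pocket, the handle just behind it, and the red pawl at crop (193,487). I take one closer view to tighten the fit.

Request:
{"op": "move_arm", "data": {"rows": [[-0.2,-0.6,0.9,0],[-0.2,-0.6,0.9,0],[-0.2,-0.6,0.9,0],[0,0,0,0],[0,0,0,0],[0,0,0,0]]}}

```text
t: 8.05
ee_pos: [0.6399, -0.0301, 0.1817]
ee_rot: [3.14, 0.0, 2.034]
force: [-0.2, -0.2, -1.4]
finger_gap: 0.317
finger_force: 39.6
```

Run:
```python
from h import *
im,c=snap('wrist','w4')
for V in(140,160,175):
    f=pairfit('w4',c,(.543,-.068,4.66),V=V,win=42); print(f,np.degrees(f[0][2]))
from functools import partial
# height check: joint fit of z over the two views
best=[]
for z in(.052,.055,.058,.061):
    a=pairfit('w3',load('w3'),(.543,-.068,4.66),z=z)[0];b=pairfit('w4',c,(.543,-.068,4.66),z=z,win=42)[0];print(z,(a-b).round(4))
fd=-np.array([np.cos(f[0][2]),np.sin(f[0][2])]); h=f[0][:2]+.02425*fd; print('hexc target',h,'front',fd)
go((*h,.18),np.degrees(f[0][2])-180)
```

```text
(array([ 0.54290605, -0.06817647,  4.66187989]), np.float64(54.625), 1383) 267.10604213759825
(array([ 0.54286574, -0.06824599,  4.65304351]), np.float64(63.15625), 1365) 266.5997552912356
(array([ 0.54287857, -0.06824199,  4.65128997]), np.float64(68.03125), 1355) 266.49928428713554
0.052 [-0.     -0.0004 -0.0007]
0.055 [-0.0001 -0.0003  0.0034]
0.058 [ 0.      0.0001 -0.0025]
0.061 [-0.      0.0002 -0.0045]
hexc target [ 0.5443593  -0.04403724] front [0.06106101 0.99813404]
t 8.1 pos [ 0.6398 -0.0303  0.1815] rpy [1.7991e+02 2.0000e-02 1.1652e+02] units [ 1.21 -3.66  0.05] turn 6.0 F [-0.5 -0.5 -0.1] gap 26.8 39.61365303955972
```

Request:
{"op": "move_arm", "data": {"rows": [[0.5,0,0,1],[0.5,0,0,1],[0,0,0,1],[0,0,0,1],[0,0,0,1],[0,0,0,0.92],[0,0,0,0],[0,0,0,0]]}}

```text
t: 9.1
ee_pos: [0.629, -0.0081, 0.1808]
ee_rot: [3.141, -0.0, 1.518]
force: [-0.1, 0.1, -0.8]
finger_gap: 0.311
finger_force: 39.7
```

Run:
```python
from h import *
go((.5445,-.0331,.09),86.9)
```

```text
t 9.1 pos [ 0.629  -0.0081  0.1808] rpy [ 1.7998e+02 -1.0000e-02  8.6980e+01] units [-1.18 -3.33  3.63] turn 0.02 F [-0.1  0.1 -0.8] gap 26.6 39.66075480915606
```

Request:
{"op": "move_arm", "data": {"rows": [[-0.3,-0.8,0,0],[-0.3,-0.8,0.3,0],[-0.3,-0.8,0.6,0],[-0.28,-0.93,0.9,0],[0,0,0.9,0],[0,0,0.9,0],[0,0,0,0],[0,0,0,0]]}}

```text
t: 10.1
ee_pos: [0.5447, -0.0332, 0.0915]
ee_rot: [3.141, -0.0, 1.516]
force: [0.3, 0.3, -0.9]
finger_gap: 0.315
finger_force: 39.8
```

Run:
```python
from h import *
im,c=snap('wrist','w5'); go((.5445,-.0331,.044),86.9)
im2,c2=snap('scene','s5')
s=telemetry.get_state()
a=cv2.imread('pics/w5.png')[100:400,160:480]; b=cv2.resize(cv2.imread('pics/s5.png')[180:285,230:340],(330,315),interpolation=2)
o=np.zeros((315,650,3),np.uint8);o[:300,:320]=a;o[:,320:]=b;cv2.imwrite('pics/c3.png',o)
```

```text
t 10.15 pos [ 0.5449 -0.0332  0.0917] rpy [ 1.7991e+02 -2.0000e-02  8.6880e+01] units [ 0.   -0.02  1.91] turn -0.0 F [-0.6  0.3 -1.6] gap 26.8 39.76816453970969
```

View pics/c3.png

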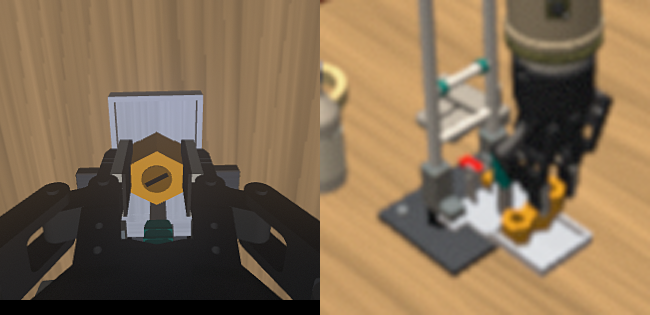

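The held hex sits centred over the tray's front, parallel to its walls, with the tray wall corners at crop (110,95) and (203,95). I lower it now.

Request:
{"op": "move_arm", "data": {"rows": [[0,0,0.7,0],[0,0,0.6,0],[0,0,0.3,0],[0,0,0.2,0],[0,0,0.1,0],[0,0,0,0],[0,0,0,0]]}}

```text
t: 11.08
ee_pos: [0.5443, -0.0331, 0.0433]
ee_rot: [3.141, -0.0, 1.516]
force: [-0.8, -0.2, -0.8]
finger_gap: 0.317
finger_force: 39.8
```

Request:
{"op": "move_arm", "data": {"rows": [[-0.06,0,0,0],[-0.06,0,0,0],[-0.04,0,0,0],[0,0,0,0]]}}

```text
t: 11.58
ee_pos: [0.5439, -0.0373, 0.0431]
ee_rot: [3.142, -0.0, 1.516]
force: [0.4, 0.1, -0.9]
finger_gap: 0.315
finger_force: 39.8
```

Request:
{"op": "move_arm", "data": {"rows": [[-0.03,0,0.02,0],[0,0,0,0]]}}

```text
t: 11.82
ee_pos: [0.5439, -0.0373, 0.0429]
ee_rot: [3.142, -0.001, 1.517]
force: [-2.0, 1.3, 4.3]
finger_gap: 0.313
finger_force: 40.5
```

Request:
{"op": "move_arm", "data": {"rows": [[-0.03,0,0,0],[0,0,0,0]]}}

```text
t: 12.08
ee_pos: [0.5442, -0.0381, 0.0429]
ee_rot: [3.141, -0.001, 1.516]
force: [-0.4, 3.7, 5.2]
finger_gap: 0.313
finger_force: 40.5
```

Request:
{"op": "move_arm", "data": {"rows": [[-0.03,0,0,0],[0,0,0,0]]}}

```text
t: 12.32
ee_pos: [0.5443, -0.0387, 0.0429]
ee_rot: [3.141, -0.001, 1.517]
force: [-0.1, 3.7, 5.8]
finger_gap: 0.314
finger_force: 40.5
```

Run:
```python
from h import *
go((.5442,-.0381,.0429),86.9)
```

```text
t 12.325 pos [ 0.5443 -0.0387  0.0429] rpy [ 1.7994e+02 -5.0000e-02  8.6900e+01] units [ 0.02 -0.01 -0.  ] turn -0.0 F [-0.1  3.7  5.8] gap 26.8 40.52224977873266
```

Request:
{"op": "move_arm", "data": {"rows": [[0,0,0,0],[0,0,0,0],[0,0,0,0]], "claw": 38}}

```text
t: 12.7
ee_pos: [0.5435, -0.0398, 0.0423]
ee_rot: [-3.141, 0.0, 1.516]
force: [-0.2, -0.8, 0.4]
finger_gap: 0.445
finger_force: 0.0
```

Request:
{"op": "move_arm", "data": {"rows": [[0,0,-0.3,0],[0,0,-0.7,0],[0,0,-1,0],[0.2,0,-1,0],[0.6,0,-1,0],[1,0,-0.8,0],[0,0,0,0],[0,0,0,0]]}}

```text
t: 13.7
ee_pos: [0.5461, 0.0049, 0.1629]
ee_rot: [3.141, 0.0, 1.516]
force: [-0.1, 0.0, 0.0]
finger_gap: 0.442
finger_force: 0.0
```

Run:
```python
from h import *
im,c=snap('wrist','w6'); go((.5442,-.0381,.0429),86.9); s=telemetry.get_state(); print(s['joint_positions'])
cv2.imwrite('pics/c4.png',cv2.resize(cv2.imread('pics/w6.png')[120:390,200:440],(720,600)))
```

```text
t 13.75 pos [0.5459 0.0045 0.1625] rpy [-1.7998e+02  2.0000e-02  8.6800e+01] units [-1.71  0.03  4.78] turn -0.02 F [-0.2  0.1  0.2] gap 38.2 0.0
[-0.5060383   0.2158138   0.47160654  1.78495638 -0.10569809  1.16613147
 -0.05789619]
```

View pics/c4.png

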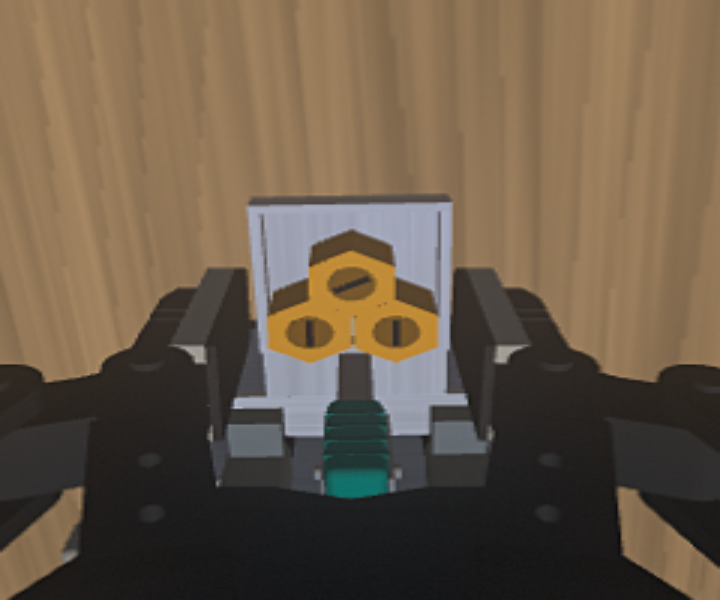

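The view shows the three weights close-packed: tops at crop (310,332), (396,332) and (352,284), flats touching. I check that with numbers, then deal with the handle tilt. The rows have no tilt axis, so I will see whether the arm tilts at its reach limit, out on the free +y side.

Run:
```python
from h import *
c=load('w6'); P=lambda X,Y:(200+(X+.5)/3-.5,120+(Y+.5)/(600/270)-.5)
q=onplane(c,[P(310,332),P(396,332),P(352,284)],.058)[:,:2]
print(q,[np.linalg.norm(q[i]-q[j]) for i,j in((0,1),(0,2),(1,2))])
for g in((310,332),(396,332),(352,284)): print(topfit('w6',P(*g),c,.058,win=16)[:3])
```

```text
[[ 0.52884257 -0.06800534]
 [ 0.557487   -0.06958399]
 [ 0.54411869 -0.04482672]] [np.float64(0.028687904664771693), np.float64(0.027759832931870784), np.float64(0.02813599601091382)]
(array([ 0.53020585, -0.06651776]), np.float64(28.806337926810794), np.float64(120.390625))
(array([ 0.5548503 , -0.06718501]), np.float64(25.296762450373745), np.float64(152.9375))
(array([ 0.54401255, -0.04531744]), np.float64(26.577149470017936), np.float64(162.359375))
```

Request:
{"op": "move_arm", "data": {"rows": [[1,-0.3,-0.2,0],[1,-0.3,-0.2,0],[1,-0.3,-0.2,0],[1,-0.3,0,0],[1,-0.3,0,0],[1,-0.3,0,0],[1,-0.3,0,0],[1,-0.5,0,0],[1,-0.7,0,0],[1,-1,0,0],[1,-1,0,0],[1,-1,0,0]]}}

```text
t: 15.25
ee_pos: [0.4049, 0.3133, 0.1771]
ee_rot: [-3.141, 0.001, 1.514]
force: [0.4, 1.0, 0.8]
finger_gap: 0.447
finger_force: 0.0
```

Request:
{"op": "move_arm", "data": {"rows": [[0.7,-1,0,0],[0.7,-1,0,0],[0.5,-1,0,0],[0.5,-1,0,0],[0.3,-1,0,0],[0.3,-1,0,0],[0,-1,0,0],[0,-1,0,0],[0,-1,0,0],[-0.4,-1,0,0]]}}

```text
t: 16.5
ee_pos: [0.159, 0.3918, 0.1771]
ee_rot: [-3.141, 0.001, 1.515]
force: [-0.2, -0.1, -0.2]
finger_gap: 0.446
finger_force: 0.0
```

Run:
```python
from h import *
go((.024,.4,.2),86.9); print(telemetry.get_state()['joint_positions'].round(2))
```

```text
t 16.5 pos [0.159  0.3918 0.1771] rpy [-1.7999e+02  5.0000e-02  8.6800e+01] units [ 0.03 -5.41 -0.92] turn -0.02 F [-0.2 -0.1 -0.2] gap 38.1 0.0
[-1.24 -0.07 -0.05  2.03 -0.    1.18 -1.35]
```

Request:
{"op": "move_arm", "data": {"rows": [[0.2,-1,0,0],[0,-1,0,0],[0,-1,0,0],[0,-1,0,0],[0,-1,0,0],[-0.2,-0.3,0,0],[-1,0,0,0],[-1,0,0,0],[-1,0,0,0]]}}

```text
t: 17.62
ee_pos: [0.0238, 0.3233, 0.1772]
ee_rot: [-3.142, 0.001, 1.514]
force: [-0.1, 0.6, 0.2]
finger_gap: 0.437
finger_force: 0.0
```

Run:
```python
from h import *
go((.024,.4,.2),86.9); print(telemetry.get_state()['joint_positions'].round(2))
```

```text
t 17.625 pos [0.0238 0.3233 0.1772] rpy [-1.800e+02  4.000e-02  8.677e+01] units [ 3.06 -0.17 -0.91] turn -0.03 F [-0.1  0.6  0.2] gap 37.3 0.0
[-1.37 -0.31 -0.22  2.22 -0.07  1.22 -1.61]
```

Request:
{"op": "move_arm", "data": {"rows": [[-1,0,0,0],[-1,0,0,0],[-1,0,0,0]]}}

```text
t: 18.0
ee_pos: [0.0199, 0.2529, 0.1756]
ee_rot: [-3.141, 0.007, 1.514]
force: [-2.8, -33.1, 23.1]
finger_gap: 0.444
finger_force: 0.0
```

Run:
```python
from h import *
go((.024,.25,.2),86.9); print(telemetry.get_state()['joint_positions'].round(2))
```

```text
t 18.0 pos [0.0199 0.2529 0.1756] rpy [-179.96    0.38   86.75] units [-0.11  0.17 -0.97] turn -0.03 F [ -2.8 -33.1  23.1] gap 37.9 0.0
[-1.39 -0.5  -0.2   2.34 -0.1   1.3  -1.6 ]
```

Request:
{"op": "move_arm", "data": {"rows": [[0,0,0,0]]}}

```text
t: 18.12
ee_pos: [0.0198, 0.2532, 0.1752]
ee_rot: [-3.141, 0.007, 1.515]
force: [-0.1, -0.3, 0.1]
finger_gap: 0.444
finger_force: 0.0
```

Run:
```python
from h import *
go((.024,.25,.2),86.9); s=telemetry.get_state();print(s['joint_positions'].round(3),s['qd'].round(3),s['tau'].round(1),s['moment'])
```

```text
t 18.125 pos [0.0198 0.2532 0.1752] rpy [-179.97    0.38   86.78] units [-0.12  0.17 -0.99] turn -0.02 F [-0.1 -0.3  0.1] gap 37.9 0.0
[-1.394 -0.499 -0.202  2.344 -0.101  1.296 -1.6  ] [ 0.003 -0.003 -0.011 -0.04   0.001 -0.024 -0.003] [ -0.2  -4.3   1.6 -37.2  -0.    0.5  -0. ] [-0.01487696 -0.01375782 -0.00522379]
```

Request:
{"op": "move_arm", "data": {"rows": [[-0.4,0,0,0],[-0.4,0,0,0],[-0.4,0,0,0],[-0.4,0,0,0]]}}

```text
t: 18.62
ee_pos: [0.0192, 0.2429, 0.1682]
ee_rot: [-3.141, 0.031, 1.516]
force: [-0.2, -0.9, -1.1]
finger_gap: 0.447
finger_force: 0.0
```

Run:
```python
from h import *
go((.024,.25,.2),86.9); s=telemetry.get_state();print(s['joint_positions'].round(3)); print(rot(s['ee_rot'])[:,2])
```

```text
t 18.625 pos [0.0192 0.2429 0.1682] rpy [-179.96    1.76   86.86] units [ 0.26  0.18 -1.28] turn -0.01 F [-0.2 -0.9 -1.1] gap 38.1 0.0
[-1.391 -0.499 -0.206  2.359 -0.104  1.305 -1.597]
[-0.00231786 -0.03060369 -0.99952891]
```

It works: at the inner reach limit the tool tilts the wanted way, with tool z now having a −y component. I keep pushing.

Request:
{"op": "move_arm", "data": {"rows": [[-0.7,0,0,0],[-1,0,0,0],[-1,0,0,0],[-1,0,0,0],[-1,0,0,0],[-1,0,0,0]]}}

```text
t: 19.38
ee_pos: [0.0133, 0.1935, 0.1445]
ee_rot: [-3.14, 0.15, 1.519]
force: [0.5, -1.0, 1.1]
finger_gap: 0.447
finger_force: 0.0
```

Run:
```python
from h import *
go((.024,.25,.2),86.9); s=telemetry.get_state();print(s['joint_positions'].round(3)); print(rot(s['ee_rot'])[:,2])
```

```text
t 19.375 pos [0.0133 0.1935 0.1445] rpy [-179.93    8.58   87.01] units [ 1.92  0.31 -2.53] turn 0.02 F [ 0.5 -1.   1.1] gap 38.2 0.0
[-1.354 -0.499 -0.253  2.416 -0.132  1.364 -1.584]
[-0.00899071 -0.14900539 -0.98879551]
```

Request:
{"op": "move_arm", "data": {"rows": [[-0.7,0,-0.6,0],[-0.9,0,-0.6,0],[-0.9,0,-0.6,0],[-0.9,0,-0.6,0],[-0.9,0,-0.6,0]]}}

```text
t: 20.0
ee_pos: [0.0033, 0.1653, 0.1996]
ee_rot: [3.139, 0.283, 1.521]
force: [0.1, -0.4, 0.6]
finger_gap: 0.449
finger_force: 0.0
```

Run:
```python
from h import *
go((.024,.25,.2),86.9); s=telemetry.get_state();print(s['joint_positions'].round(3)); print(rot(s['ee_rot'])[:,2])
```

```text
t 20.0 pos [0.0033 0.1653 0.1996] rpy [179.85  16.19  87.16] units [ 3.28  0.66 -0.97] turn 0.05 F [ 0.1 -0.4  0.6] gap 38.4 0.0
[-1.267 -0.499 -0.326  2.312 -0.154  1.592 -1.564]
[-0.01114689 -0.27857268 -0.96035046]
```

Request:
{"op": "move_arm", "data": {"rows": [[-0.6,0,-0.8,0],[-0.8,0,-0.9,0],[-0.8,0,-0.9,0],[-0.8,0,-0.9,0],[-0.8,0,-0.9,0],[-0.8,0,-0.9,0]]}}

```text
t: 20.75
ee_pos: [0.0014, 0.1589, 0.3545]
ee_rot: [3.139, 0.343, 1.522]
force: [-0.2, -0.4, -0.6]
finger_gap: 0.446
finger_force: 0.0
```

Run:
```python
from h import *
go((.024,.25,.2),86.9); s=telemetry.get_state();print(s['joint_positions'].round(3)); print(rot(s['ee_rot'])[:,2])
```

```text
t 20.75 pos [0.0014 0.1589 0.3545] rpy [179.84  19.64  87.19] units [5.55 0.71 4.58] turn 0.06 F [-0.2 -0.4 -0.6] gap 38.1 0.0
[-1.445 -0.499 -0.167  2.015 -0.104  1.961 -1.65 ]
[-0.01365164 -0.33588608 -0.94180368]
```

Request:
{"op": "move_arm", "data": {"rows": [[-0.7,0,0,0],[-0.7,0,-0.2,0],[-0.7,0,-0.2,0],[0,0,0,0]]}}

```text
t: 21.25
ee_pos: [0.0003, 0.1475, 0.3838]
ee_rot: [3.139, 0.372, 1.522]
force: [0.1, -0.0, -0.1]
finger_gap: 0.445
finger_force: 0.0
```

Run:
```python
from h import *
go((.024,.25,.2),86.9); s=telemetry.get_state();print(s['joint_positions'].round(3)); print(rot(s['ee_rot'])[:,2])
```

```text
t 21.25 pos [3.000e-04 1.475e-01 3.838e-01] rpy [179.83  21.31  87.19] units [6.53 0.73 5.35] turn 0.06 F [ 0.1 -0.  -0.1] gap 38.0 0.0
[-1.493 -0.499 -0.136  1.964 -0.101  2.043 -1.678]
[-0.01488085 -0.36306133 -0.93164641]
```

Now 21.3°, which clears the head plate by roughly 8 to 12 mm. I leave the limit and check that the tilt persists.

Request:
{"op": "move_arm", "data": {"rows": [[1,0.2,0.3,0],[1,0.4,0.3,0],[1,0.7,0.3,0],[1,1,0.3,0],[1,1,0.3,0],[1,1,0.4,0],[1,1,0.4,0],[0.8,1,0.3,0],[0.6,1,0.2,0],[0,0,0,0]], "claw": 44}}

```text
t: 22.5
ee_pos: [0.1924, 0.3081, 0.241]
ee_rot: [3.139, 0.375, 1.519]
force: [-0.7, 0.0, -0.1]
finger_gap: 0.513
finger_force: 0.0
```

Run:
```python
from h import *
s=telemetry.get_state(); go((.4,.28,.3),86.9); z=rot(s['ee_rot'])[:,2]; print(z,s['joint_positions'].round(2))
G=np.array([.5412,-.1004,.099])+.002*np.array([.054,.9985,0]); go(G+z*.019-z*.13,86.9)
```

```text
t 22.5 pos [0.1924 0.3081 0.241 ] rpy [179.85  21.49  87.05] units [-1.51  8.36 -1.92] turn 0.03 F [-0.7  0.  -0.1] gap 43.8 0.0
[-0.01616022 -0.36604443 -0.93045705] [-1.38  0.01  0.14  1.87  0.1   1.63 -1.3 ]
t 22.5 pos [0.1924 0.3081 0.241 ] rpy [179.85  21.49  87.05] units [-12.36  14.75   6.57] turn 0.03 F [-0.7  0.  -0.1] gap 43.8 0.0
```

Request:
{"op": "move_arm", "data": {"rows": [[0,1,0,0],[0,1,0,0],[0,1,0,0],[0,1,0,0],[0,1,0,0],[-0.3,1,0,0],[-0.5,1,0.2,0],[-0.8,1,0.3,0],[-1,1,0.4,0],[-1,1,0.4,0],[-1,1,0.4,0],[-1,1,0.4,0]]}}

```text
t: 24.0
ee_pos: [0.4837, 0.1443, 0.2451]
ee_rot: [3.139, 0.372, 1.523]
force: [0.3, 0.7, 1.0]
finger_gap: 0.515
finger_force: 0.0
```

Run:
```python
from h import *
s=telemetry.get_state(); z=rot(s['ee_rot'])[:,2]; print(z,s['joint_positions'].round(2))
G=np.array([.5412,-.1004,.099])+.002*np.array([.054,.9985,0]); go(G+z*.019-z*.13,86.9)
```

```text
[-0.01527457 -0.36293753 -0.93168827] [-0.98  0.19  0.45  1.68  0.23  1.5  -0.62]
t 24.0 pos [0.4837 0.1443 0.2451] rpy [179.87  21.3   87.23] units [-6.81  2.75  4.49] turn 0.07 F [0.3 0.7 1. ] gap 44.0 0.0
```

Request:
{"op": "move_arm", "data": {"rows": [[-1,0.5,0.7,0],[-1,0.5,0.7,0],[-1,0.5,0.7,0],[-1,0.5,0.7,0],[-1,0.4,0.7,0],[-1,0.35,0.5,0],[-0.8,0,0.3,0],[0,0,0,0],[0,0,0,0]]}}

```text
t: 25.12
ee_pos: [0.543, -0.0543, 0.2071]
ee_rot: [3.138, 0.372, 1.523]
force: [-0.2, 1.4, 0.6]
finger_gap: 0.517
finger_force: 0.0
```

Run:
```python
from h import *
im,c=snap('wrist','w7'); s=telemetry.get_state(); z=rot(s['ee_rot'])[:,2]; print(s['joint_positions'].round(2))
G=np.array([.5412,-.1004,.099])+.002*np.array([.054,.9985,0]); go(G+z*.019,86.9)
print(proj(c,G))
```

```text
[-0.72  0.22  0.59  1.75  0.25  1.29 -0.27]
t 25.175 pos [ 0.543  -0.0541  0.207 ] rpy [179.83  21.3   87.29] units [-0.08  0.    5.43] turn 0.08 F [ 0.7 -0.  -0.6] gap 44.0 0.0
[[316.33952129 196.90005377]]
```

View pics/w7.png

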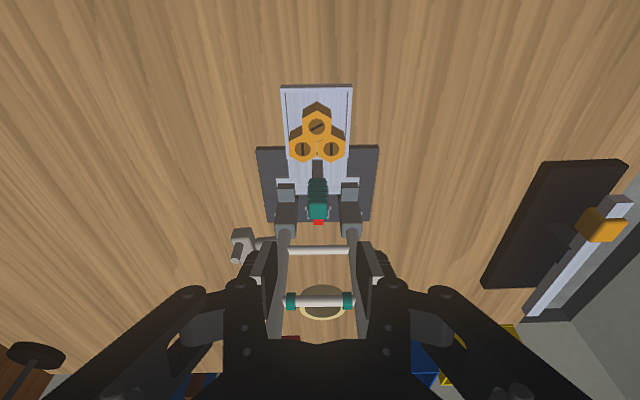

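The handle's top face is at (318,211), centred between the open fingers, and the nested trio is at (317,140). I triangulate the handle against the earlier view.

Run:
```python
from h import *
c=load('w7'); hsv=cv2.cvtColor(cv2.imread('pics/w7.png'),cv2.COLOR_BGR2HSV)
for tag,(x0,x1,y0,y1) in(('w7',(295,340,170,225)),('w3',(145,200,190,240))):
    h=cv2.cvtColor(cv2.imread(f'pics/{tag}.png'),cv2.COLOR_BGR2HSV)[y0:y1,x0:x1]
    m=((h[...,0]>75)&(h[...,0]<95)&(h[...,1]>120)&(h[...,2]>95)); v,u=np.nonzero(m); print(tag,m.sum(),u.mean()+x0,v.mean()+y0,u.min()+x0,u.max()+x0,v.min()+y0,v.max()+y0)
print(tri((load('w3'),c),((162.2,222.5),(318,211))), onplane(c,[(318,211)],.118))
```

```text
w7 266 317.4323308270677 210.703007518797 308 326 183 218
w3 249 161.28112449799198 223.51004016064257 152 175 203 233
(array([ 0.54299271, -0.09912045,  0.11809505]), array([-0.54763656,  0.390562  ,  0.29576129, -0.57767091])) [[ 0.54269112 -0.0998882   0.118     ]]
```

Request:
{"op": "move_arm", "data": {"rows": [[-0.05,0.05,0.9,0],[0,0,0.9,0],[0,0,0.9,0],[0,0,0.9,0],[0,0,0.8,0],[0,0,0.6,0],[0,0,0.4,0],[0,0,0,0]]}}

```text
t: 26.18
ee_pos: [0.542, -0.106, 0.0814]
ee_rot: [3.139, 0.373, 1.522]
force: [-0.1, -0.5, -0.4]
finger_gap: 0.515
finger_force: 0.0
```

Request:
{"op": "move_arm", "data": {"rows": [[0,0,0,0],[0,0,0,0],[0,0,0,0],[0,0,0,0],[0,0,0,0]], "claw": 8, "squeeze": 70}}

```text
t: 26.8
ee_pos: [0.5419, -0.1056, 0.0825]
ee_rot: [3.139, 0.372, 1.522]
force: [-5.9, 2.3, 8.3]
finger_gap: 0.198
finger_force: 69.2
```

Run:
```python
from h import *
s=telemetry.get_state(); p=s['ee_pos']; go(p+[0,0,.14],86.9); Rm=rot(s['ee_rot']); print('grasp pt',p-.019*Rm[:,2],'1 mm up in units',Rm.T@[0,0,.04])
```

```text
t 26.8 pos [ 0.5419 -0.1056  0.0825] rpy [179.87  21.33  87.22] units [-2.04  0.01 -5.22] turn 0.06 F [-5.9  2.3  8.3] gap 17.0 69.18264985084534
grasp pt [ 0.54223175 -0.09872169  0.10014941] 1 mm up in units [-1.45477500e-02  8.24581590e-05 -3.72606518e-02]
```

Request:
{"op": "move_arm", "data": {"rows": [[-0.073,0,-0.187,0],[-0.146,0,-0.373,0],[-0.146,0,-0.373,0],[-0.146,0,-0.373,0],[-0.146,0,-0.373,0],[-0.146,0,-0.373,0],[-0.146,0,-0.373,0],[-0.146,0,-0.373,0],[0,0,0,0]]}}

```text
t: 27.92
ee_pos: [0.5419, -0.1057, 0.1577]
ee_rot: [3.139, 0.372, 1.521]
force: [-2.3, 3.9, -7.9]
finger_gap: 0.2
finger_force: 69.9
```

Run:
```python
from h import *
go((.5419,-.1056,.0825+.14),86.9)
```

```text
t 27.925 pos [ 0.5419 -0.1057  0.1577] rpy [179.83  21.3   87.18] units [-0.94  0.01 -2.42] turn 0.06 F [-2.3  3.9 -7.9] gap 17.1 69.88215923309326
```

Request:
{"op": "move_arm", "data": {"rows": [[-0.146,0,-0.373,0],[-0.146,0,-0.373,0],[-0.146,0,-0.373,0],[-0.146,0,-0.373,0],[-0.146,0,-0.373,0],[-0.146,0,-0.373,0],[-0.073,0,-0.187,0],[0,0,0,0],[0,0,0,0]]}}

```text
t: 29.05
ee_pos: [0.5419, -0.1056, 0.2227]
ee_rot: [3.138, 0.372, 1.522]
force: [-0.2, 5.6, -7.4]
finger_gap: 0.201
finger_force: 70.3
```

Run:
```python
from h import *
go((.5419,-.1056,.0825+.115),86.9)
im,c=snap('wrist','w8'); im2,c2=snap('scene','s8')
a=im[60:320,200:440,::-1]; b=cv2.resize(im2[120:285,230:340,::-1],(360,540),interpolation=2)
o=np.zeros((540,760,3),np.uint8);o[:433,:400]=cv2.resize(a,(400,433));o[:,400:]=b;cv2.imwrite('pics/c5.png',o)
```

```text
t 29.05 pos [ 0.5419 -0.1056  0.2227] rpy [179.8   21.3   87.19] units [ 0.37 -0.    0.94] turn 0.06 F [-0.2  5.6 -7.4] gap 17.2 70.26061177253723
```

View pics/c5.png

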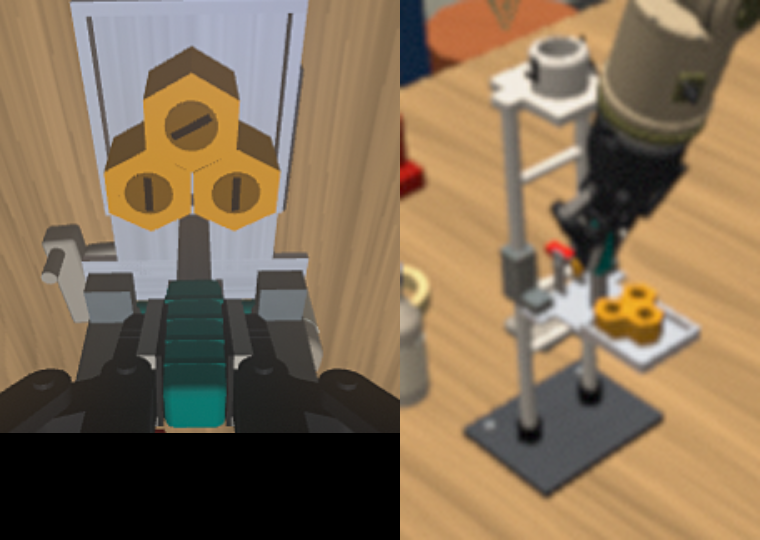

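The tray is up about 140 mm, the trio is still nested, and the red pawl at (558,248) looks level above the banded rung. I add 4 mm for margin, then lower slowly.

Request:
{"op": "move_arm", "data": {"rows": [[-0.058,0,-0.149,0],[0,0,0,0],[0,0,0,0]]}}

```text
t: 29.52
ee_pos: [0.5418, -0.1057, 0.2267]
ee_rot: [3.138, 0.372, 1.522]
force: [-0.7, 6.3, -7.8]
finger_gap: 0.207
finger_force: 70.3
```

Request:
{"op": "move_arm", "data": {"rows": [[0.058,0,0.149,0],[0.058,0,0.149,0],[0.058,0,0.149,0],[0.058,0,0.149,0],[0.058,0,0.149,0],[0.058,0,0.149,0],[0.029,0,0.075,0],[0,0,0,0],[0,0,0,0]]}}

```text
t: 30.65
ee_pos: [0.5419, -0.1057, 0.2005]
ee_rot: [3.139, 0.372, 1.522]
force: [0.0, 5.6, -9.1]
finger_gap: 0.202
finger_force: 70.2
```

Request:
{"op": "move_arm", "data": {"rows": [[0.029,0,0.075,0],[0.015,0,0.037,0],[0,0,0,0]]}}

```text
t: 31.02
ee_pos: [0.5419, -0.1057, 0.1975]
ee_rot: [3.139, 0.372, 1.522]
force: [-0.6, 6.3, -8.4]
finger_gap: 0.199
finger_force: 70.4
```

Request:
{"op": "move_arm", "data": {"rows": [[0.015,0,0.037,0],[0,0,0,0]]}}

```text
t: 31.28
ee_pos: [0.5419, -0.1057, 0.1972]
ee_rot: [3.139, 0.372, 1.522]
force: [-4.5, 8.1, -0.7]
finger_gap: 0.197
finger_force: 71.4
```

Request:
{"op": "move_arm", "data": {"rows": [[0.007,0,0.018,0],[0,0,0,0],[0,0,0,0]]}}

```text
t: 31.65
ee_pos: [0.5419, -0.1056, 0.1971]
ee_rot: [3.138, 0.372, 1.521]
force: [-6.3, 8.8, 3.0]
finger_gap: 0.199
finger_force: 71.8
```

Run:
```python
from h import *
go((.5419,-.1056,.0825+.115),86.9)
im2,c2=snap('scene','s9')
cv2.imwrite('pics/c6.png',cv2.resize(im2[120:285,230:340,::-1],(400,600),interpolation=2))
```

```text
t 31.65 pos [ 0.5419 -0.1056  0.1971] rpy [179.82  21.3   87.17] units [-0.01 -0.   -0.02] turn 0.05 F [-6.3  8.8  3. ] gap 17.0 71.79248213768005
```

View pics/c6.png

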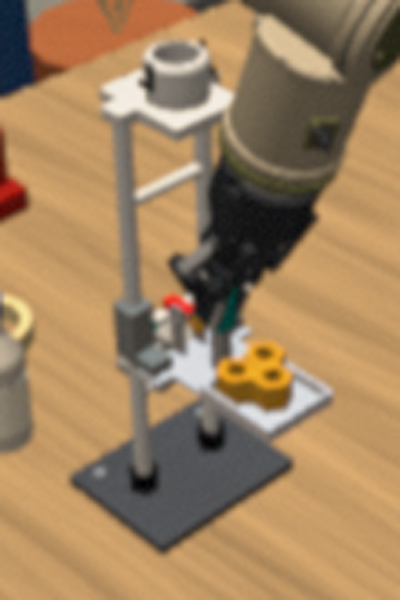

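The tray is carried by the pawl (red, at (178,303)) and the load is off the arm. I let go and back out along the tool axis.

Request:
{"op": "move_arm", "data": {"rows": [[0,0,0,0],[0,0,0,0],[0,0,0,0],[0,0,0,0]], "claw": 40}}

```text
t: 32.2
ee_pos: [0.5419, -0.1065, 0.1957]
ee_rot: [3.138, 0.373, 1.521]
force: [0.9, -0.7, -0.4]
finger_gap: 0.469
finger_force: 0.0
```

Request:
{"op": "move_arm", "data": {"rows": [[0,0,-0.4,0],[0,0,-0.8,0],[0.2,0,-1,0],[0.4,0,-1,0],[0.6,0,-1,0],[0.8,0,-1,0],[0,0,0,0],[0,0,0,0]]}}

```text
t: 33.2
ee_pos: [0.546, -0.0129, 0.2984]
ee_rot: [3.139, 0.373, 1.521]
force: [-0.1, -0.5, -0.2]
finger_gap: 0.47
finger_force: 0.0
```

Run:
```python
from h import *
im,c=snap('wrist','w9'); go((.54,-.1,.2))
cv2.imwrite('pics/c7.png',cv2.resize(im[60:320,200:440,::-1],(554,600)))
```

```text
t 33.25 pos [ 0.5459 -0.0133  0.2983] rpy [179.84  21.37  87.12] units [-1.81 -0.07  4.93] turn None F [-0.5 -0.2 -0.1] gap 39.7 0.0
```

View pics/c7.png

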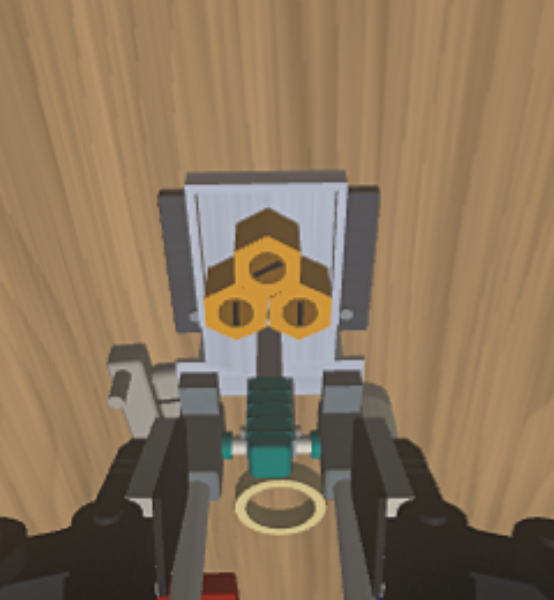

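The tray hangs on the banded rung (bands at (228,446) and (312,446)) with the three weights nested, at (236,312), (299,312) and (268,267). The gripper is clear, so I hand in.

```bash
python3 -c "
from rig import env; print(env.finish_job())"
```

```text
the job is handed in; nothing more can be done
None
```

The job is handed in at about 33 s: the brass weight is nested against the other two and let go, and the tray, held by its handle, was raised past the banded rung and lowered until the pawl took its weight at about 0.115 m; the hand-in gave no verdict.

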